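Feel two pump gate hinges for play and sort out the worn one

TASK

Check the two pump gate hinges for wear in the test holder, the one standing in it first: swing its arm by the post to the left until it stops, then to the right until it stops, and stand it in the round dish if the arm swings loosely or in the rectangular tray if it has hardly any play. Then stand the other hinge in the holder with its arm pointing away from you, feel its arm the same way, left and then right, and put it where it belongs. Both hinges end upright and let go, blocks inside the dish or tray, and nothing else on the trolley is disturbed.

Things in the scene. Friction and masses are not known exactly. Their poses are not given: they have to be found in the camera images.
- holder: fixed test holder: flat dark frame 96 x 92 mm, 3 mm high; four flared steel corner guides 10 mm high round an open nest 54 x 34 mm (x, y), floor = trolley top. The guides cover only the corners: the middle 28 mm of the long sides is free for fingers kept above 3 mm. Origin at the nest centre, z = 0; x along the nest, away from the robot; a hinge stands in it x along x
- nest (a point): centre of the holder's nest, at the height of the trolley top; axes as the holder
- hinge_a: loose pump gate hinge, 0.24 to 0.39 kg: upright aluminium block 50 x 30 x 44 mm (x, y, z); a clevis at its +x end carries a level steel swing arm ending in an upright post. Arm and clevis lie 10 to 30 mm above the underside; the post's top, at 48 mm, is highest. Origin under the block's centre; x from block to clevis, z up. Both hinges look alike; which is worn is not known
- hinge_b: loose pump gate hinge, 0.24 to 0.39 kg: upright aluminium block 50 x 30 x 44 mm (x, y, z); a clevis at its +x end carries a level steel swing arm ending in an upright post. Arm and clevis lie 10 to 30 mm above the underside; the post's top, at 48 mm, is highest. Origin under the block's centre; x from block to clevis, z up. Both hinges look alike; which is worn is not known
- block_a (a point): grip point of the hinge of this letter: on its block's vertical centre line, 32 mm above the underside (12 mm below the top); grip across the 30 mm width. Axes as the block: x towards the clevis, y across the width
- block_b (a point): grip point of the hinge of this letter: on its block's vertical centre line, 32 mm above the underside (12 mm below the top); grip across the 30 mm width. Axes as the block: x towards the clevis, y across the width
- post_a (a point): grip point on the upright round post (14 mm thick, free from 25 to 48 mm above the block's underside; this point at 36 mm) at the end of this hinge's swing arm: 88 mm from the block's centre along its x with the arm straight, 55 mm from the vertical hinge pin. The arm bar below is 10 mm wide
- post_b (a point): grip point on the upright round post (14 mm thick, free from 25 to 48 mm above the block's underside; this point at 36 mm) at the end of this hinge's swing arm: 88 mm from the block's centre along its x with the arm straight, 55 mm from the vertical hinge pin. The arm bar below is 10 mm wide
- swing_a (a joint): swing arm angle (rad): 0 straight, positive = post towards the block's +y (left, arm pointing away from the robot). The arm stays where left. Sound: stops at 0.03 either side (2 mm at the post), stiff, 0.6 N. Worn: 0.35 either side (19 mm), easy. Push the post with 2 to 6 N to reach the stop; the block has 2 mm slack in the holder and shifts too
- swing_b (a joint): swing arm angle (rad): 0 straight, positive = post towards the block's +y (left, arm pointing away from the robot). The arm stays where left. Sound: stops at 0.03 either side (2 mm at the post), stiff, 0.6 N. Worn: 0.35 either side (19 mm), easy. Push the post with 2 to 6 N to reach the stop; the block has 2 mm slack in the holder and shifts too
- dish_mid (a point): middle of the inner floor (2 mm above the trolley top) of the fixed round metal dish, for worn hinges: 90 mm across the rim, 14 mm high, about 76 mm across inside at the floor; a hinge's arm passes over the rim
- tray_mid (a point): middle of the inner floor (3 mm above the trolley top) of the fixed rectangular aluminium tray, for sound hinges: 116 x 86 mm (x, y), wall 3 mm thick and 9 mm high; a hinge's arm passes over the wall
- flask1: bystander: conical glass flask 78 mm wide, 135 mm high, at the back; origin under its centre
- reagent: bystander: bottle 58 mm wide, 123 mm high, at the back; origin under its centre
- cone: bystander: small metal cone 33 mm wide, 15 mm high; origin under its centre
- tweezers1: bystander: steel tweezers 122 mm long, 10 mm high, lying near the robot's edge; origin under the centre
- tube1: bystander: sample tube 100 mm long, 18 mm thick, lying near the robot's edge; origin under the centre
Mind the look-alikes: they are no part of the job. There is more than one size of the part that bears dish_mid; the job needs the larger.

How it is judged:
On the way, in this order (a step that is already met when the one before it is completed fails the run):
1. the arm of the hinge in the holder is swung left to its stop ((((horizontal distance between block_a and nest below 0.007 m and height (world z) of block_a below 0.037 m and x of post_a in the frame of holder above 0.04 m) and value of joint swing_a above 0.27 rad) or ((horizontal distance between block_b and nest below 0.007 m and height (world z) of block_b below 0.037 m and x of post_b in the frame of holder above 0.04 m) and value of joint swing_b above 0.015 rad))), for 0.05 s.
2. the same arm is swung right to its stop ((((horizontal distance between block_a and nest below 0.007 m and height (world z) of block_a below 0.037 m and x of post_a in the frame of holder above 0.04 m) and value of joint swing_a below -0.27 rad) or ((horizontal distance between block_b and nest below 0.007 m and height (world z) of block_b below 0.037 m and x of post_b in the frame of holder above 0.04 m) and value of joint swing_b below -0.015 rad))), for 0.05 s.
3. that hinge stands where it belongs (worn: dish, sound: tray) and the other one stands in the holder, arm away from the robot ((((horizontal distance between block_a and nest below 0.007 m and height (world z) of block_a below 0.037 m and x of post_a in the frame of holder above 0.04 m) and (horizontal distance between block_b and tray_mid below 0.045 m and height (world z) of block_b below 0.04 m and angle between block_b's own z axis and vertical below 0.1 rad)) or ((horizontal distance between block_b and nest below 0.007 m and height (world z) of block_b below 0.037 m and x of post_b in the frame of holder above 0.04 m) and (horizontal distance between block_a and dish_mid below 0.03 m and height (world z) of block_a below 0.039 m and angle between block_a's own z axis and vertical below 0.1 rad)))), for 0.2 s.
4. the arm of the second hinge in the holder is swung left to its stop ((((horizontal distance between block_a and nest below 0.007 m and height (world z) of block_a below 0.037 m and x of post_a in the frame of holder above 0.04 m) and value of joint swing_a above 0.27 rad and (horizontal distance between block_b and tray_mid below 0.045 m and height (world z) of block_b below 0.04 m and angle between block_b's own z axis and vertical below 0.1 rad)) or ((horizontal distance between block_b and nest below 0.007 m and height (world z) of block_b below 0.037 m and x of post_b in the frame of holder above 0.04 m) and value of joint swing_b above 0.015 rad and (horizontal distance between block_a and dish_mid below 0.03 m and height (world z) of block_a below 0.039 m and angle between block_a's own z axis and vertical below 0.1 rad)))), for 0.05 s.
5. the same arm is swung right to its stop ((((horizontal distance between block_a and nest below 0.007 m and height (world z) of block_a below 0.037 m and x of post_a in the frame of holder above 0.04 m) and value of joint swing_a below -0.27 rad and (horizontal distance between block_b and tray_mid below 0.045 m and height (world z) of block_b below 0.04 m and angle between block_b's own z axis and vertical below 0.1 rad)) or ((horizontal distance between block_b and nest below 0.007 m and height (world z) of block_b below 0.037 m and x of post_b in the frame of holder above 0.04 m) and value of joint swing_b below -0.015 rad and (horizontal distance between block_a and dish_mid below 0.03 m and height (world z) of block_a below 0.039 m and angle between block_a's own z axis and vertical below 0.1 rad)))), for 0.05 s.
At the end, for the whole second after the job is handed in: The worn hinge stands with its block in the round dish (block centre within 30 mm of the dish's middle) and the sound one with its block in the rectangular tray (block centre within 45 mm of the tray's middle), both on the floor of it (not on the rim), upright within 0.1 rad, at rest and let go (horizontal distance between block_a and dish_mid below 0.03 m and height (world z) of block_a below 0.039 m and angle between each of block_a, block_b's own z axis and vertical below 0.1 rad and horizontal distance between block_b and tray_mid below 0.045 m and height (world z) of block_b below 0.04 m and linear speed of each of hinge_a, hinge_b below 0.02 m/s and angular speed of each of hinge_a, hinge_b below 0.2 rad/s); the robot touches nothing.
It fails at once if the glass flask is shoved more than 30 mm or tipped (distance of flask1 from where it was at the start of the episode above 0.03 m or angle between flask1's own z axis and vertical above 0.3 rad).
It fails at once if the reagent bottle is shoved more than 30 mm or tipped (distance of reagent from where it was at the start of the episode above 0.03 m or angle between reagent's own z axis and vertical above 0.3 rad).
It fails at once if the cone is shoved more than 30 mm (distance of cone from where it was at the start of the episode above 0.03 m).
It fails at once if the tweezers is shoved more than 30 mm (distance of tweezers1 from where it was at the start of the episode above 0.03 m).
It fails at once if the lying tube is shoved more than 30 mm (distance of tube1 from where it was at the start of the episode above 0.03 m).
It also fails if it takes over 72 s, if anything falls off the work surface, if the arm or the gripper's body presses on something with over 40 N, if the wrist force passes 120 N, or if a joint passes its speed limit or range.

ROBOT

A 6-joint arm with a two-finger parallel gripper is mounted at the origin on a cart in front of the work surface, level with it; the furniture and walls round the work are solid. World frame = base frame: x ahead of the robot, y to its left, z up, the work surface at z = 0. Lengths are in m, angles in rad, forces in N, time in s.
With the tool pointing down it reaches from about 0.375 to 0.9 m from the base axis. Payload 3.1 kg.
Tool frame: the origin (TCP) lies midway between the tips of the shut fingers; the grasp point (between the pads) lies 19 mm behind it; z points along the fingers, y is the line along which they close (so a half turn about z gives the same grasp; the last joint's range is limited). The gripper opens to 85 mm and grips with 20 to 120 N. Pads are 22 mm wide; open, the fingers measure 114 mm over their backs; the gripper's body (76 mm by 85 mm) begins 54 mm behind the grasp point. The pads swing forward as they close: fully open they stand 13 mm farther back than shut.
Start: joints at [-1.403, 0.527, 1.433, -0, 1.181, -0.178], TCP at [0.212, -0.588, 0.231] pointing down, gripper open.
Joint ranges: [-3.08, 3.08], [-0.75, 2.2], [0.22, 2.44], [-1.43, 4.57], [0, 2.65], [-2.85, 2.85]. Speed limits (rad/s): [2.79, 2.79, 3.14, 3.14, 3.14, 3.14].

INTERFACE

Orientations are given as a unit quaternion [x, y, z, w].
In Python, from station import manip gives the robot as it stands.
- The arm moves only by the tool step_arm, never from a script. Its argument "targets" is text: rows parted by semicolons, each of 4 numbers parted by spaces: the shift along the tool's x, y, z in mm, then the turn about the tool's z in degrees. A call has 1 to 12 rows; each row is the pose to reach, as a shift and turn from the pose commanded when the call began, along the tool's axes at that moment; what a row does not reach only later rows make up. A row lasts 1/10 s, in which the tool goes at most 50 mm and 8.59 degrees, less where a joint would pass 70% of its speed; a pose out of reach is approached as far as the arm can. A call with a gripper value outside its range is refused whole. "gripper" is the closure, from 0 (fully open) to 1 (shut), set as the call begins (left out, the last holds). The fingers move at their own pace and stop on an object; "squeeze" is the grip in N (left out, the last holds). Time passes only in rows, so rows that repeat a pose let the fingers close. It gives the time, the measured TCP pose, the force, the opening and the grip force at its end, in the units of the state.
- manip.sense(): the state, without advancing time (a new reading comes with each control period).
- manip.snapshot(name): name is "scene" or "side" or "wrist"; returns the picture (384x512x3 uint8, red, green, blue); there is no depth.
- manip.get_calibration(name): a dict with "fov_y" (degrees; the focal length in pixels is half the picture's height over the tangent of half this angle, whatever the lens; pixels are square), "cx", "cy" (the principal point, pixels), "extrinsics" (4x4, takes a point from camera to world coordinates); the wrist camera has in their place "tool_from_camera" (4x4, takes a point from camera to tool coordinates, whose origin is the TCP and whose axes are the flange's). Camera axes: x right, y down, z forward; pixel columns grow to the right and rows downward; lengths in m; the calibration is good to about 2 mm. A picture is of the moment at which its call begins: read the wrist's pose just before it. get_calibration takes no time and is no camera call.
- manip.sign_off(): hands the job in; it is judged then, once.
Trained networks look in the newest picture that a camera, given by its name, has taken for a name from the list of things; names that differ only in an ending like _2 or _b are one class to them, and where a whole thing is asked for, a point or a joint stands for the part that bears it (a point fixed in the world has none). Each returns a list of dicts, best first, with "p" (0 to 1); they miss things now and then, are a little off and sometimes report something else, mostly with a low value. They report only what shows in the picture. A call takes as long as a camera call. They do not tell look-alikes from the thing itself.
- manip.recognise(camera, query): "position" ([column, row] in pixels, amid what is visible of it).
- manip.masks_of(camera, query): "pixels" (384x512 bool, what is visible of it) and "position" ([column, row] in pixels, amid what is visible of it).
- manip.mark_of(camera, query): "position" ([column, row] in pixels: a listed point, or the origin of a listed thing).
The state is a dict: "t": time; "q": joint angles; "qd": joint speeds; "tau": joint torques, N m; "tcp_pos": TCP position; "tool_rot": TCP orientation; "force": force on the tool from outside, world axes, zero at the start; "ft_torque": the same for the moment, N m; "finger_gap": opening from 0.0 (shut) to 1.0 (fully open); "gripper_force": force on a finger pad.
Only numpy, scipy, OpenCV 4.12 (cv2) and the standard library are available. Lean on these libraries where they do the work, as an engineer would, in place of code of your own. Each camera call takes 0.05 s, during which the arm holds its last target. There are 200 camera calls.

## Working session

There is one attempt and no reset: what is moved stays moved. The work goes in short steps, Python scripts to look and compute and a tool call to move; the robot and the scene stay as the last step left them, time stands still between calls to the robot, and variables do not carry over. Pictures are saved under pics/ and viewed, at most 10 in all, crops included, and the job is handed in when it is done.

Besides the shell and the picture viewer there is one more tool, called after "Call:" in YAML: its name, and indented under it one key for each argument. step_arm: Moves the arm, as the interface text tells. Its arguments: {"type":"object","properties":{"targets":{"type":"string"},"gripper":{"type":"number"},"squeeze":{"type":"number"}},"required":["targets"]}

```bash
mkdir -p pics; cat > h.py <<'E'
import numpy as np, cv2, json
from station import manip
from scipy.spatial.transform import Rotation as R
def cam(name):
    c=manip.get_calibration(name); f=192/np.tan(np.radians(c["fov_y"])/2)
    if "extrinsics" in c: T=np.array(c["extrinsics"])
    else:
        s=manip.sense(); W=np.eye(4); W[:3,:3]=R.from_quat(s["tool_rot"]).as_matrix(); W[:3,3]=s["tcp_pos"]; T=W@np.array(c["tool_from_camera"])
    return f,c["cx"],c["cy"],T
def ray(name,px,z,C=None):
    f,cx,cy,T=C or cam(name)
    d=T[:3,:3]@np.array([(px[0]-cx)/f,(px[1]-cy)/f,1]); o=T[:3,3]
    return o+d*(z-o[2])/d[2]
def save(name,img,box=None,scale=1):
    if box: img=img[box[1]:box[3],box[0]:box[2]]
    cv2.imwrite("pics/"+name+".png",cv2.resize(img[:,:,::-1],None,fx=scale,fy=scale,interpolation=cv2.INTER_CUBIC))
E
python3 - <<'E'
from h import *
s=manip.sense(); print({k:np.round(v,3) for k,v in s.items()})
Z={"holder":0,"nest":0,"hinge_a":0,"block_a":.032,"post_a":.036,"dish_mid":.002,"tray_mid":.003,"cone":0,"flask1":0,"reagent":0,"tweezers1":0,"tube1":0}
for c in ("scene","side"):
    im=manip.snapshot(c); save(c+"0",im)
    print(c,np.round(cam(c)[3],3).tolist())
    for k,z in Z.items():
        for r in manip.mark_of(c,k)[:4]:
            if r["p"]>.2: print(k,round(r["p"],2),np.round(r["position"]),np.round(ray(c,r["position"],z)[:2],3))
E
```

```text
{'t': np.float64(0.0), 'q': array([-1.404,  0.528,  1.434,  0.   ,  1.181, -0.178]), 'qd': array([ 0.   ,  0.001,  0.   ,  0.003, -0.001, -0.   ]), 'tau': array([-2.0000e-03, -4.4235e+01, -1.7803e+01, -0.0000e+00,  8.0000e-03,
        0.0000e+00]), 'tcp_pos': array([ 0.212, -0.587,  0.23 ]), 'tool_rot': array([ 0.985,  0.172,  0.   , -0.001]), 'force': array([ 0.132, -0.425,  0.169]), 'ft_torque': array([ 0.028, -0.014, -0.02 ]), 'gripper_force': np.float64(0.0), 'finger_gap': np.float64(0.999)}
scene [[0.622, -0.43, 0.654, 0.002], [-0.783, -0.318, 0.536, -0.544], [-0.022, -0.845, -0.534, 0.517], [0.0, 0.0, 0.0, 1.0]]
nest 0.78 [204. 207.] [0.498 0.044]
hinge_a 0.71 [254. 211.] [ 0.558 -0.067]
hinge_a 0.51 [317. 188.] [ 0.738 -0.136]
block_a 0.68 [254. 202.] [ 0.551 -0.074]
block_a 0.6 [206. 194.] [0.509 0.045]
post_a 0.67 [264. 185.] [ 0.624 -0.049]
post_a 0.5 [207. 205.] [0.474 0.002]
post_a 0.43 [222. 177.] [0.59  0.064]
dish_mid 0.86 [278. 268.] [ 0.435 -0.23 ]
dish_mid 0.66 [233. 235.] [ 0.457 -0.09 ]
tray_mid 0.94 [322. 231.] [ 0.586 -0.24 ]
cone 0.5 [288. 190.] [ 0.684 -0.08 ]
[... 213 characters left out ...]
96 [256. 266.] [0.501 0.038]
nest 0.85 [252. 264.] [0.509 0.036]
nest 0.58 [170. 213.] [ 0.741 -0.038]
nest 0.45 [254. 252.] [0.522 0.003]
hinge_a 0.66 [252. 263.] [0.511 0.035]
hinge_a 0.62 [261. 228.] [ 0.548 -0.076]
block_a 0.72 [262. 212.] [ 0.551 -0.085]
block_a 0.7 [252. 254.] [0.503 0.05 ]
post_a 0.75 [203. 245.] [0.586 0.072]
post_a 0.65 [217. 205.] [ 0.64 -0.06]
dish_mid 0.84 [306. 234.] [ 0.46  -0.097]
dish_mid 0.77 [339. 208.] [ 0.436 -0.227]
dish_mid 0.39 [369. 219.] [ 0.367 -0.212]
cone 0.48 [206. 213.] [ 0.676 -0.074]
flask1 0.75 [171. 213.] [ 0.739 -0.039]
reagent 0.69 [198. 193.] [ 0.741 -0.141]
tweezers1 0.64 [344. 257.] [ 0.374 -0.059]
tube1 0.76 [370. 218.] [ 0.367 -0.22 ]
```

View pics/scene0.png

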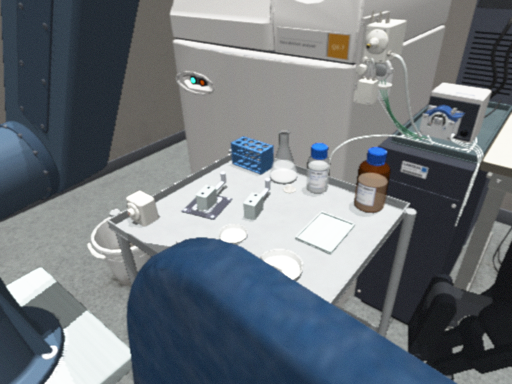

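View pics/side0.png

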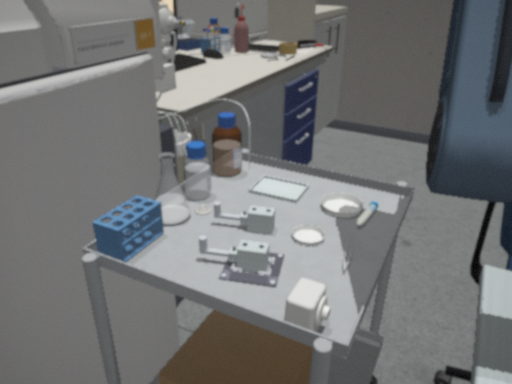

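```bash
cat >> h.py <<'E'
def to(p,yaw=0.):
    """shift (tool axes, mm) and turn (deg) taking the tool to world p with tool x at world yaw (deg), pointing down"""
    s=manip.sense(); M=R.from_quat(s["tool_rot"]).as_matrix()
    d=M.T@(np.array(p)-s["tcp_pos"])*1000; y=np.degrees(np.arctan2(M[1,0],M[0,0]))
    print("shift",np.round(d,1),"turn",round((y-yaw+180)%360-180,1),"yaw now",round(y,2),"tilt",np.round(M[:,2],3))
def wlook(Z,name=None,**k):
    C=cam("wrist"); im=manip.snapshot("wrist")
    if name: save(name,im,**k)
    for q,z in Z.items():
        for r in manip.mark_of("wrist",q)[:4]:
            if r["p"]>.2: print(q,round(r["p"],2),np.round(r["position"]),np.round(ray("wrist",r["position"],z,C)[:2],4))
    return C,im
E
python3 - <<'E'
from h import *
c=manip.get_calibration("wrist"); print(c["fov_y"],c["cx"],c["cy"],np.round(c["tool_from_camera"],3).tolist())
to([.44,-.08,.32])
E
```

```text
68.57286588059657 256.53209141237784 195.09249173612466 [[-0.001, -0.947, -0.32, 0.083], [1.0, -0.0, -0.002, -0.0], [0.001, -0.32, 0.947, -0.143], [0.0, 0.0, 0.0, 1.0]]
shift [ 386.8 -400.6  -88.7] turn 19.8 yaw now 19.81 tilt [ 0. -0. -1.]
```

```bash
python3 -c "
from h import *
to([.57,-.09,.30])"
```

```text
shift [ 505.7 -347.1  -68.7] turn 19.8 yaw now 19.81 tilt [ 0. -0. -1.]
```

Call:
step_arm:
  targets: "40 -28 -6 4;80 -56 -12 8;121 -83 -17 12;162 -111 -22 16;202 -139 -28 20;243 -167 -34 20;283 -195 -39 20;324 -222 -44 20;364 -250 -50 20;405 -278 -55 20;445 -306 -61 20;486 -334 -67 20"
  gripper: 0.0

```text
t: 2.5
tcp_pos: [0.5568, -0.1072, 0.2988]
tool_rot: [1.0, -0.002, 0.0, 0.0]
force: [1.1, -0.6, -0.3]
finger_gap: 1.003
gripper_force: 0.0
```

```bash
python3 - <<'E'
from h import *
to([.57,-.09,.30])
wlook({"nest":0,"hinge_a":0,"block_a":.032,"post_a":.036,"dish_mid":.002,"tray_mid":.003,"cone":0,"flask1":0,"reagent":0,"tweezers1":0,"tube1":0},"w1")
E
```

```text
shift [ 13.2 -17.2  -1.2] turn -0.2 yaw now -0.18 tilt [ 0. -0. -1.]
nest 0.69 [164. 188.] [0.5023 0.0457]
nest 0.23 [238. 256.] [ 0.376  -0.0733]
hinge_a 0.81 [164. 184.] [0.5089 0.0451]
hinge_a 0.64 [236. 160.] [ 0.5481 -0.0743]
hinge_a 0.29 [235. 163.] [ 0.5447 -0.0725]
block_a 0.84 [160. 193.] [0.5047 0.0422]
block_a 0.59 [234. 164.] [ 0.549  -0.0725]
post_a 0.65 [214. 107.] [ 0.6308 -0.0478]
post_a 0.59 [237. 162.] [ 0.554  -0.0777]
dish_mid 0.82 [247. 217.] [ 0.451  -0.0891]
dish_mid 0.62 [333. 230.] [ 0.4276 -0.2379]
tray_mid 0.59 [344. 136.] [ 0.5862 -0.2416]
cone 0.9 [233.  63.] [ 0.6893 -0.0738]
flask1 0.91 [200.  28.] [ 0.7336 -0.029 ]
reagent 0.58 [272.  27.] [ 0.7348 -0.1287]
reagent 0.56 [164. 185.] [0.5075 0.0446]
tweezers1 0.37 [163. 184.] [0.5089 0.0468]
tube1 0.69 [319. 256.] [ 0.3739 -0.2168]
```

View pics/w1.png

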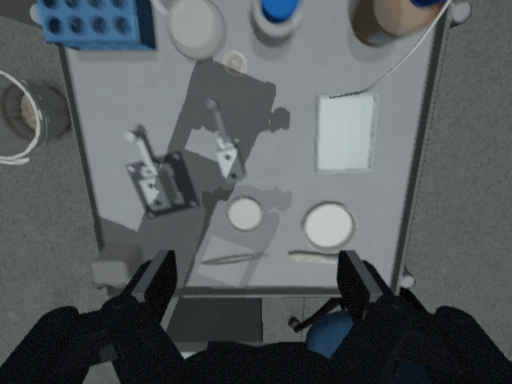

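```bash
python3 - <<'E'
from h import *
to([.563,.061,.18],15.5)
E
```

```text
shift [   6.7 -171.1  118.3] turn -15.8 yaw now -0.3 tilt [-0.  0. -1.]
```

Call:
step_arm:
  targets: "1 -40 20 -6;3 -80 45 -12;5 -120 75 -16;7 -150 100 -16;7 -171 118 -16;7 -171 118 -16;7 -171 118 -16"

```text
t: 3.8
tcp_pos: [0.5635, 0.0617, 0.1802]
tool_rot: [0.99, 0.138, -0.0, 0.0]
force: [0.4, -0.5, -0.1]
finger_gap: 1.003
gripper_force: 0.0
```

```bash
python3 - <<'E'
from h import *
C,im=wlook({"holder":0,"nest":0,"hinge_a":0,"block_a":.032,"post_a":.036},"w2")
print(manip.sense()["tcp_pos"],manip.sense()["force"])
for q in("hinge_a","holder"):
  for r in manip.masks_of("wrist",q)[:3]:
    print(q,r["p"],r["position"],r["pixels"].sum(), cv2.minAreaRect(np.argwhere(r["pixels"])[:,::-1].astype(np.float32)))
E
```

```text
holder 0.26 [478.  71.] [ 0.7338 -0.1319]
hinge_a 0.76 [258. 218.] [0.5092 0.0455]
hinge_a 0.72 [360. 213.] [ 0.5499 -0.0748]
block_a 0.93 [363. 221.] [ 0.5511 -0.0664]
block_a 0.73 [260. 232.] [0.5056 0.042 ]
post_a 0.9 [263. 154.] [0.5938 0.0637]
[0.564078   0.06090731 0.18124532] [-0.49274376  0.70088107 -0.02598931]
hinge_a 0.94 [370.3, 211.5] 2720 ((367.7989501953125, 195.07730102539062), (39.68556594848633, 109.42428588867188), 5.5275397300720215)
hinge_a 0.79 [256.4, 215.3] 2040 ((259.5, 202.5), (27.0, 109.0), 0.0)
holder 0.66 [243.5, 209.7] 3326 ((257.9610595703125, 220.7084197998047), (76.12168884277344, 71.76911926269531), 1.847610354423523)
```

View pics/w2.png

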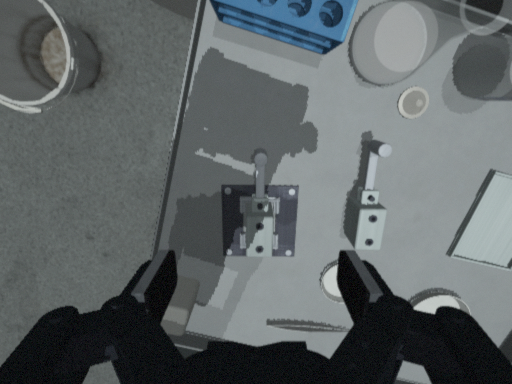

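```bash
python3 - <<'E'
from h import *
C=cam("wrist")
P=[ray("wrist",p,.003,C)[:2] for p in [(222,185),(298,185),(297,256.5),(222,257)]]
print(np.round(P,4),np.mean(P,0))
a,b,c,d=P
for u in(a-d,b-c,a-b,d-c): print(np.linalg.norm(u),np.degrees(np.arctan2(u[1],u[0])))
p=ray("wrist",(260.5,156),.048,C)[:2];q=ray("wrist",(259.5,249),.044,C)[:2];m=ray("wrist",(259.5,226),.044,C)[:2];print("post",p,m,q,np.degrees(np.arctan2(*(p-q)[::-1])))
p=ray("wrist",(384,150),.048,C)[:2];q=ray("wrist",(368.5,242),.044,C)[:2];m=ray("wrist",(371,219),.044,C)[:2];print("B post",p,m,q,np.degrees(np.arctan2(*(p-q)[::-1])))
print(manip.sense()["tool_rot"]); to([.5,.04,.2],16)
E
```

```text
[[ 0.5399  0.0978]
 [ 0.5645  0.0108]
 [ 0.4721 -0.0186]
 [ 0.4449  0.0751]] [0.50535321 0.04128953]
0.09771469807732211 13.466429021550447
0.09691998194532926 17.637502246192216
0.09040227058643446 105.72913438465824
0.09749078834038595 106.18301391911766
post [0.59385056 0.06618704] [0.518844   0.04580674] [0.49162781 0.03805207] 15.388611441854346
B post [ 0.6324145  -0.04888738] [ 0.55950348 -0.06790088] [ 0.53297378 -0.07622488] 15.371594200407367
[9.90568682e-01 1.37015913e-01 5.50933814e-04 1.46504660e-04]
shift [-67.1   3.1 -19.2] turn -0.2 yaw now 15.75 tilt [ 0.001 -0.    -1.   ]
```

```bash
python3 - <<'E'
from h import *
to([.592,.065,.028],15.5)
E
```

```text
shift [ 28.    4.  152.9] turn 0.3 yaw now 15.75 tilt [ 0.001 -0.    -1.   ]
```

Call:
step_arm:
  targets: "15 2 30 0;28 4 60 0;28 4 90 0;28 4 115 0;28 4 135 0;28 4 147 0;28 4 152 0;28 4 152 0"
  gripper: 0.6
  squeeze: 20

```text
t: 5.0
tcp_pos: [0.5915, 0.0656, 0.0282]
tool_rot: [0.991, 0.137, -0.0, -0.0]
force: [-0.1, -0.3, -0.1]
finger_gap: 0.399
gripper_force: 0.0
```

```bash
python3 - <<'E'
from h import *
to([.592,.065,.028],15.5)
C,im=wlook({"post_a":.036,"block_a":.032},"w3")
E
```

```text
shift [0.3 0.7 0.2] turn 0.3 yaw now 15.8 tilt [-0.  0. -1.]
post_a 0.75 [257. 258.] [0.5918 0.0661]
post_a 0.7 [482. 248.] [ 0.6312 -0.0497]
```

View pics/w3.png

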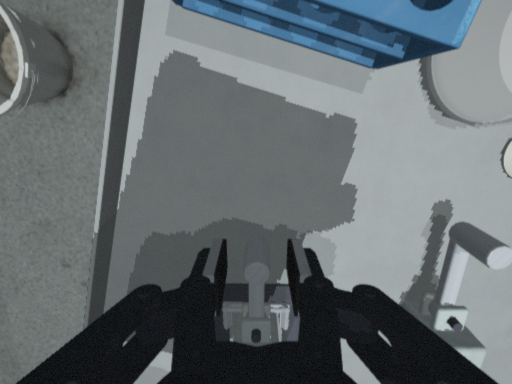

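Call:
step_arm:
  targets: "0 -4 0 0;0 -8 0 0;0 -10 0 0;0 -12 0 0;0 -14 0 0;0 -14 0 0"

```text
t: 5.75
tcp_pos: [0.5876, 0.0795, 0.0283]
tool_rot: [0.99, 0.138, -0.0, -0.0]
force: [1.1, 1.0, -0.3]
finger_gap: 0.399
gripper_force: 0.0
```

Call:
step_arm:
  targets: "0 -1 0 0;0 -2 0 0;0 -2 0 0"

```text
t: 6.05
tcp_pos: [0.5871, 0.0812, 0.0283]
tool_rot: [0.99, 0.138, -0.0, -0.0]
force: [0.3, -0.2, -0.6]
finger_gap: 0.401
gripper_force: 0.0
```

Call:
step_arm:
  targets: "0 -1 0 0;0 -2 0 0;0 -3 0 0;0 -4 0 0;0 -4 0 0"

```text
t: 6.55
tcp_pos: [0.5861, 0.0848, 0.0283]
tool_rot: [0.99, 0.138, 0.0, 0.0]
force: [1.3, -1.8, -0.5]
finger_gap: 0.4
gripper_force: 1.0
```

```bash
python3 - <<'E'
from h import *
C,im=wlook({"post_a":.036},"w4")
E
```

```text
post_a 0.64 [278. 257.] [0.5903 0.0743]
```

View pics/w4.png

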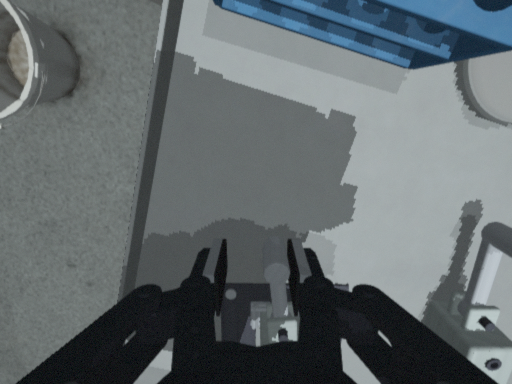

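Call:
step_arm:
  targets: "0 -1 0 0;0 -2 0 0;0 -3 0 0;0 -4 0 0;0 -4 0 0"

```text
t: 7.15
tcp_pos: [0.5857, 0.0874, 0.0287]
tool_rot: [0.99, 0.138, 0.001, 0.001]
force: [0.4, -7.8, 0.3]
finger_gap: 0.401
gripper_force: 3.7
```

```bash
python3 - <<'E'
from h import *
s=manip.sense(); M=R.from_quat(s["tool_rot"]).as_matrix(); print(M.T@s["force"],s["gripper_force"])
wlook({"post_a":.036})
E
```

```text
[-1.7665664   7.56883849 -0.27111303] 3.7321000546216965
post_a 0.85 [272. 258.] [0.5878 0.0795]
```

Call:
step_arm:
  targets: "0 5 0 0;0 10 0 0;0 15 0 0;0 20 0 0;0 25 0 0;0 29 0 0;0 32 0 0;0 34 0 0;0 36 0 0;0 38 0 0;0 38 0 0"

```text
t: 8.35
tcp_pos: [0.5953, 0.052, 0.0283]
tool_rot: [0.99, 0.138, -0.0, 0.0]
force: [0.9, -0.1, 0.0]
finger_gap: 0.398
gripper_force: 0.0
```

Call:
step_arm:
  targets: "0 1 0 0;0 2 0 0;0 3 0 0;0 4 0 0;0 4 0 0"

```text
t: 8.85
tcp_pos: [0.5964, 0.0483, 0.0283]
tool_rot: [0.99, 0.138, -0.0, 0.0]
force: [0.6, 0.5, 0.0]
finger_gap: 0.398
gripper_force: 0.1
```

Call:
step_arm:
  targets: "0 1 0 0;0 2 0 0;0 3 0 0;0 4 0 0;0 4 0 0"

```text
t: 9.35
tcp_pos: [0.5976, 0.0451, 0.0284]
tool_rot: [0.991, 0.137, 0.0, -0.0]
force: [1.2, 5.3, 0.4]
finger_gap: 0.4
gripper_force: 2.1
```

Call:
step_arm:
  targets: "0 1 0 0;0 2 0 0;0 2 0 0;0 2 0 0"

```text
t: 9.75
tcp_pos: [0.5979, 0.044, 0.0286]
tool_rot: [0.991, 0.137, 0.0, -0.001]
force: [0.5, 7.7, 2.7]
finger_gap: 0.398
gripper_force: 3.4
```

```bash
python3 - <<'E'
from h import *
C,im=wlook({"post_a":.036}); save("w5",im,box=(190,220,330,384),scale=3)
s=manip.snapshot("side"); save("s5",s,box=(170,190,310,300),scale=5)
E
```

```text
post_a 0.87 [440. 249.] [ 0.6304 -0.0497]
post_a 0.8 [240. 259.] [0.5948 0.0533]
```

View pics/w5.png

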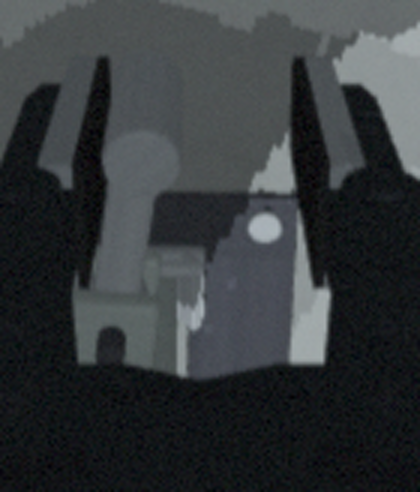

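Call:
step_arm:
  targets: "0 -5 0 0;0 -10 0 0;0 -16 -20 0;0 -22 -50 0;0 -22 -80 0;0 -22 -80 0"
  gripper: 0.25

```text
t: 10.5
tcp_pos: [0.5947, 0.0635, 0.1122]
tool_rot: [0.99, 0.138, 0.004, 0.001]
force: [0.5, -0.3, 0.3]
finger_gap: 0.748
gripper_force: 0.0
```

```bash
python3 - <<'E'
from h import *
C,im=wlook({"block_a":.032,"post_a":.036,"hinge_a":0}); save("w6",im)
to([.506,.042,.010],15.5)
E
```

```text
block_a 0.55 [380. 284.] [ 0.5495 -0.0694]
post_a 0.94 [268. 208.] [0.5951 0.054 ]
post_a 0.77 [398. 199.] [ 0.6317 -0.0474]
hinge_a 0.87 [371. 267.] [ 0.5484 -0.0739]
hinge_a 0.8 [249. 273.] [0.5061 0.047 ]
shift [-87.4  -2.3  97.4] turn 0.3 yaw now 15.81 tilt [-0.002 -0.    -1.   ]
```

View pics/w6.png

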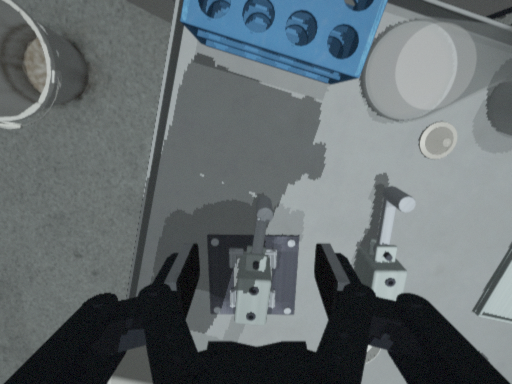

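Call:
step_arm:
  targets: "-45 -1 0 0;-87 -2 10 0;-87 -2 45 0;-87 -2 75 0;-87 -2 92 0;-87 -2 97 0;-87 -2 97 0"

```text
t: 11.4
tcp_pos: [0.5067, 0.042, 0.0099]
tool_rot: [0.991, 0.137, -0.002, -0.0]
force: [0.8, -0.1, 0.4]
finger_gap: 0.75
gripper_force: 0.0
```

Call:
step_arm:
  targets: "0 0 0 0;0 0 0 0;0 0 0 0;0 0 0 0;0 0 0 0;0 0 0 0"
  gripper: 1.0
  squeeze: 35

```text
t: 12.0
tcp_pos: [0.5081, 0.0421, 0.0123]
tool_rot: [0.99, 0.138, 0.001, 0.0]
force: [-1.3, 1.3, 6.9]
finger_gap: 0.356
gripper_force: 33.6
```

Call:
step_arm:
  targets: "0 0 -5 0;0 0 -20 0;0 0 -50 0;0 0 -70 0;0 0 -70 0"

```text
t: 12.5
tcp_pos: [0.5094, 0.0418, 0.0834]
tool_rot: [0.99, 0.138, 0.002, 0.001]
force: [0.9, 0.3, -4.0]
finger_gap: 0.36
gripper_force: 33.9
```

```bash
python3 - <<'E'
from h import *
wlook({"block_a":.1,"post_a":.1,"tray_mid":.003,"dish_mid":.002})
s=manip.snapshot("side"); save("s7",s,box=(160,120,360,280),scale=4)
for q,z in {"tray_mid":.003,"dish_mid":.002}.items():
  for c in("side","scene"):
    if q=="tray_mid" or c=="side":
      if c=="scene": manip.snapshot(c)
      for r in manip.masks_of(c,q)[:3]:
        rc=cv2.minAreaRect(np.argwhere(r["pixels"])[:,::-1].astype(np.float32))
        B=np.array([ray(c,p,.006)[:2] for p in cv2.boxPoints(rc)])
        print(c,q,round(r["p"],2),r["pixels"].sum(),np.round(r["position"]),np.round(ray(c,r["position"],z)[:2],3),np.round(B,3).tolist())
to([.586,-.241,.080],0)
E
```

```text
block_a 0.87 [257. 277.] [0.5039 0.0406]
block_a 0.81 [418. 210.] [ 0.5613 -0.0244]
post_a 0.87 [449.  83.] [ 0.6172 -0.0115]
post_a 0.65 [417. 209.] [ 0.5621 -0.0236]
post_a 0.6 [278.  90.] [0.595  0.0571]
dish_mid 0.79 [375. 289.] [ 0.4565 -0.0892]
dish_mid 0.7 [495. 341.] [ 0.4318 -0.2316]
side tray_mid 0.64 790 [288. 191.] [ 0.563 -0.245] [[0.597, -0.185], [0.638, -0.289], [0.533, -0.298], [0.503, -0.196]]
side tray_mid 0.42 1043 [242. 220.] [ 0.592 -0.079] [[0.653, -0.0], [0.717, -0.113], [0.555, -0.147], [0.512, -0.034]]
scene tray_mid 0.65 1493 [323. 234.] [ 0.58  -0.247] [[0.529, -0.204], [0.7, -0.197], [0.642, -0.296], [0.492, -0.291]]
side dish_mid 0.94 540 [308. 235.] [ 0.455 -0.093] [[0.495, -0.107], [0.439, -0.137], [0.416, -0.07], [0.468, -0.042]]
side dish_mid 0.72 795 [344. 205.] [ 0.429 -0.243] [[0.453, -0.165], [0.489, -0.266], [0.407, -0.312], [0.379, -0.205]]
side dish_mid 0.24 1574 [254. 271.] [0.496 0.054] [[0.535, 0.105], [0.579, 0.015], [0.469, -0.011], [0.438, 0.079]]
shift [ -1.5 293.7   0.5] turn 15.8 yaw now 15.81 tilt [-0.001  0.    -1.   ]
```

Call:
step_arm:
  targets: "-1 35 -5 0;-3 80 -5 0;-4 125 -5 4;-5 170 -5 8;-5 215 -5 12;-5 255 -5 16;-5 285 -5 16;-5 293 -5 16;-5 293 -5 16"

```text
t: 13.9
tcp_pos: [0.5826, -0.2425, 0.0857]
tool_rot: [1.0, -0.003, -0.0, -0.0]
force: [-1.0, 0.8, -3.8]
finger_gap: 0.353
gripper_force: 34.9
```

```bash
python3 - <<'E'
from h import *
C,im=wlook({"tray_mid":.003,"dish_mid":.002}); save("w8",im)
g=manip.snapshot("side");
s=manip.snapshot("scene"); a=np.hstack([cv2.resize(im,None,fx=1,fy=1),]); 
A=cv2.resize(g[150:270,160:400],(480,240)); B=cv2.resize(s[130:300,180:420],(480,340))
out=np.zeros((580,800,3),np.uint8); out[:307,:410]=cv2.resize(im,(410,307)); out[:240,410:800]=A[:,:390]; out[310:580,:480]=B[:270]
save("m8",out)
for r in manip.masks_of("wrist","tray_mid")[:2]:
    rc=cv2.minAreaRect(np.argwhere(r["pixels"])[:,::-1].astype(np.float32)); print(r["p"],r["pixels"].sum(),rc,[np.round(ray("wrist",p,.009,C)[:2],3).tolist() for p in cv2.boxPoints(rc)])
to([.584,-.242,.0165],0)
E
```

```text
tray_mid 0.68 [260. 196.] [ 0.5879 -0.2452]
dish_mid 0.95 [104. 322.] [ 0.4546 -0.0878]
dish_mid 0.87 [249. 338.] [ 0.4337 -0.2331]
0.85 7933 ((257.0, 186.5), (121.0, 110.0), 90.0) [[0.647, -0.201], [0.646, -0.284], [0.542, -0.29], [0.543, -0.194]]
0.58 6674 ((26.830055236816406, 217.53421020507812), (157.4790496826172, 77.29092407226562), 56.82148742675781) [[0.611, 0.004], [0.644, -0.058], [0.528, -0.103], [0.482, -0.033]]
shift [ 1.7  2.5 69.7] turn -0.1 yaw now -0.09 tilt [-0.001  0.001 -1.   ]
```

View pics/m8.png

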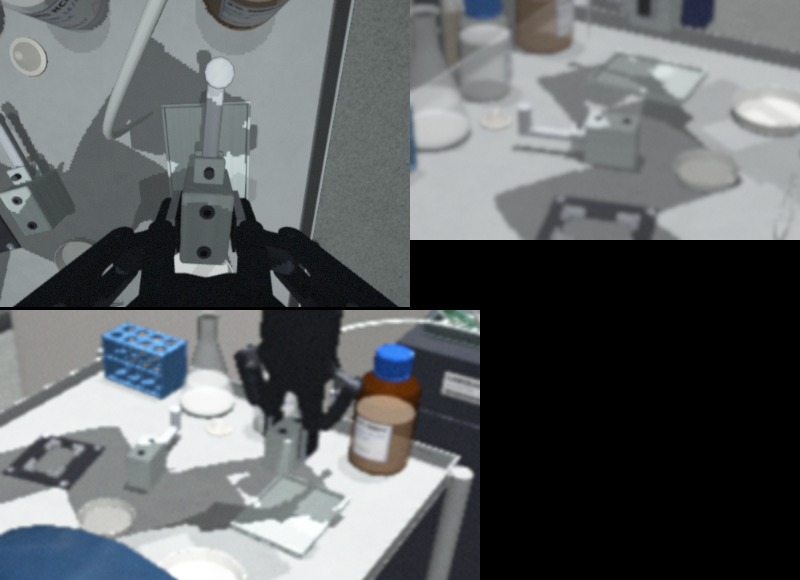

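```bash
python3 - <<'E'
from h import *
c=manip.get_calibration("wrist"); f=192/np.tan(np.radians(c["fov_y"])/2)
def T(p,yaw):
    W=np.eye(4); W[:3,:3]=(R.from_euler("z",yaw,degrees=True)*R.from_quat([1,0,0,0])).as_matrix(); W[:3,3]=p; return W@np.array(c["tool_from_camera"])
C1=(f,c["cx"],c["cy"],T([.5568,-.1072,.2988],-.2)); C2=(f,c["cx"],c["cy"],T([.5826,-.2425,.0857],0))
for z in(0,.05,.1,.15,.2): print(z,[np.round(ray("",p,z,C1)[:2],3).tolist() for p in[(331,97),(380,85),(440,20)]],[np.round(ray("",p,z,C2)[:2],3).tolist() for p in[(200,156),(133,160),(160,90),(205,5)]])
E
```

```text
0 [[0.643, -0.217], [0.659, -0.287], [0.742, -0.358]] [[0.622, -0.196], [0.618, -0.14], [0.672, -0.168], [0.728, -0.206]]
0.05 [[0.642, -0.205], [0.657, -0.267], [0.73, -0.33]] [[0.631, -0.206], [0.629, -0.162], [0.671, -0.185], [0.714, -0.214]]
0.1 [[0.642, -0.192], [0.655, -0.247], [0.719, -0.301]] [[0.641, -0.216], [0.639, -0.185], [0.669, -0.201], [0.701, -0.222]]
0.15 [[0.642, -0.18], [0.652, -0.226], [0.707, -0.273]] [[0.65, -0.226], [0.649, -0.207], [0.668, -0.217], [0.687, -0.23]]
0.2 [[0.641, -0.167], [0.65, -0.206], [0.695, -0.245]] [[0.66, -0.236], [0.659, -0.229], [0.666, -0.233], [0.673, -0.238]]
```

Call:
step_arm:
  targets: "-25 0 0 0;-50 0 0 -8;-55 0 0 -16;-55 0 0 -24;-55 0 0 -32;-55 0 0 -40;-55 0 0 -48;-55 0 0 -56;-55 0 0 -64;-55 0 0 -72;-55 0 0 -80;-55 0 0 -88"

```text
t: 15.4
tcp_pos: [0.5279, -0.2401, 0.0866]
tool_rot: [0.718, 0.696, 0.0, 0.0]
force: [0.0, 0.5, -3.9]
finger_gap: 0.354
gripper_force: 34.9
```

```bash
python3 - <<'E'
from h import *
wlook({"tray_mid":.003})
to([.572,-.243,.0165],90)
print(manip.sense()["q"])
E
```

```text
tray_mid 0.69 [324. 207.] [ 0.5856 -0.2464]
shift [-1.1 44.2 70.1] turn -2.1 yaw now 87.87 tilt [ 0. -0. -1.]
[-6.19647855e-01  6.67685806e-01  1.66359876e+00  7.03271712e-05
  8.10219399e-01 -5.82511279e-01]
```

Call:
step_arm:
  targets: "-1 22 5 -2;-1 44 10 -2;-1 44 40 -2;-1 44 60 -2;-1 44 66 -2;-1 44 69 -2;-1 44 71 -2;-1 44 71 -2"

```text
t: 16.3
tcp_pos: [0.5722, -0.2441, 0.0161]
tool_rot: [0.708, 0.706, 0.0, 0.001]
force: [0.9, 0.5, -3.9]
finger_gap: 0.353
gripper_force: 34.9
```

Call:
step_arm:
  targets: "0 0 0.5 0;0 0 1 0;0 0 1.5 0;0 0 1.5 0"

```text
t: 16.7
tcp_pos: [0.5723, -0.2443, 0.0153]
tool_rot: [0.708, 0.706, 0.0, 0.001]
force: [-3.0, -0.0, 5.4]
finger_gap: 0.355
gripper_force: 35.6
```

Call:
step_arm:
  targets: "0 0 0 0;0 0 0 0;0 0 -2 0;0 0 -25 0;0 0 -60 0;-10 -30 -100 0;-20 -60 -140 8;-20 -60 -140 8"
  gripper: 0.35

```text
t: 17.5
tcp_pos: [0.5113, -0.2658, 0.1586]
tool_rot: [0.757, 0.653, 0.0, 0.004]
force: [0.8, -0.8, -0.9]
finger_gap: 0.655
gripper_force: 0.0
```

```bash
python3 - <<'E'
from h import *
C,im=wlook({"tray_mid":.003,"dish_mid":.002,"block_a":.032,"post_a":.036}); save("w9",im)
to([.590,-.059,.16],15.5)
E
```

```text
tray_mid 0.74 [326. 152.] [ 0.5897 -0.247 ]
dish_mid 0.91 [164.   4.] [ 0.4532 -0.0904]
dish_mid 0.6 [181. 162.] [ 0.4343 -0.2347]
dish_mid 0.23 [319. 158.] [ 0.5818 -0.2529]
block_a 0.59 [316. 156.] [ 0.5735 -0.2437]
post_a 0.58 [318.  56.] [ 0.5815 -0.1571]
shift [212.9  48.7  -7.4] turn 66.4 yaw now 81.87 tilt [-0.002  0.002 -1.   ]
```

Call:
step_arm:
  targets: "40 0 0 0;80 5 0 8;115 20 0 16;150 35 0 24;185 45 -5 32;213 49 -7 40;213 49 -7 48;213 49 -7 56;213 49 -7 64;213 49 -7 66;213 49 -7 66"

```text
t: 18.85
tcp_pos: [0.5902, -0.0587, 0.1589]
tool_rot: [0.99, 0.138, -0.001, -0.001]
force: [-0.3, 0.3, -1.1]
finger_gap: 0.653
gripper_force: 0.0
```

```bash
python3 - <<'E'
from h import *
C,im=wlook({"nest":0,"block_a":.032,"post_a":.036,"hinge_a":0,"dish_mid":.002}); save("w10",im,box=(180,130,380,300),scale=4)
s=manip.sense(); print(s["tcp_pos"]); np.save("C10.npy",np.array(C[3]))
for r in manip.masks_of("wrist","hinge_a")[:2]:
    print(r["p"],r["pixels"].sum(),cv2.minAreaRect(np.argwhere(r["pixels"])[:,::-1].astype(np.float32)))
to([.552,-.070,.010],15.5)
E
```

```text
block_a 0.95 [258. 227.] [ 0.5476 -0.0715]
block_a 0.95 [421. 251.] [ 0.5689 -0.2496]
post_a 0.93 [350. 221.] [ 0.5818 -0.1606]
post_a 0.7 [258. 146.] [ 0.6302 -0.0484]
hinge_a 0.86 [406. 231.] [ 0.576  -0.2457]
hinge_a 0.59 [259. 216.] [ 0.5469 -0.0733]
dish_mid 0.8 [253. 284.] [ 0.4559 -0.0909]
[ 0.59047473 -0.05959298  0.1604666 ]
0.77 2475 ((260.1802062988281, 194.47714233398438), (30.77872657775879, 118.76882934570312), 4.085616588592529)
0.59 2956 ((394.4687805175781, 238.40219116210938), (121.38837432861328, 36.506858825683594), 19.17900848388672)
shift [-39.8  -0.5 150.6] turn 0.3 yaw now 15.83 tilt [-0.  0. -1.]
```

View pics/w10.png

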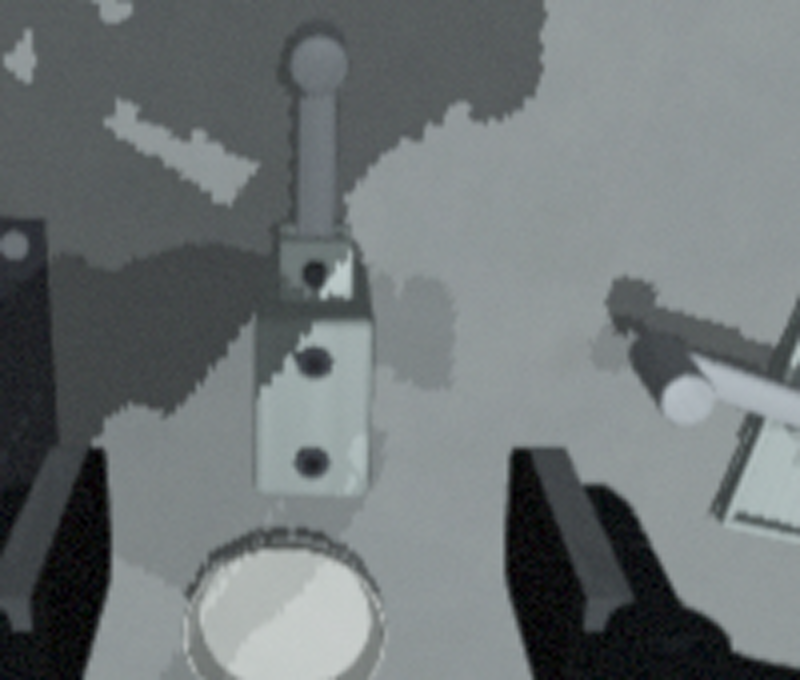

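```bash
python3 - <<'E'
from h import *
c=manip.get_calibration("wrist"); C=(192/np.tan(np.radians(c["fov_y"])/2),c["cx"],c["cy"],np.load("C10.npy"))
g=lambda x,y,z: ray("",(180+(x+.5)/4-.5,130+(y+.5)/4-.5),z,C)[:2]
K=[g(x,y,.044) for x,y in[(258,320),(372,318),(368,494),(255,492)]]; print(np.mean(K,0),np.round(K,4))
a,b=g(312,461,.044),g(314,362,.044); p=g(318,64,.048)
print(a,b,p,np.degrees(np.arctan2(*(b-a)[::-1])),np.degrees(np.arctan2(*(p-a)[::-1])), p-np.array([np.cos(.27),np.sin(.27)])*.088)
ctr=np.mean(K,0); to([ctr[0],ctr[1],.010],15.8)
E
```

```text
[ 0.54802362 -0.07138054] [[ 0.5674 -0.0517]
 [ 0.5757 -0.0785]
 [ 0.5283 -0.0919]
 [ 0.5207 -0.0634]]
[ 0.53354189 -0.07520353] [ 0.56038571 -0.06805415] [ 0.63248598 -0.04833918] 14.91353896859069 15.190202926901561 [ 0.54767414 -0.07181155]
shift [-44.   -0.3 150.6] turn 0.0 yaw now 15.83 tilt [-0.  0. -1.]
```

Call:
step_arm:
  targets: "-22 0 20 0.5;-44 0 50 0.5;-44 0 90 0.5;-44 0 125 0.5;-44 0 145 0.5;-44 0 150 0.5;-44 0 150 0.5"

```text
t: 19.9
tcp_pos: [0.548, -0.0717, 0.0104]
tool_rot: [0.991, 0.133, -0.0, -0.0]
force: [0.0, -0.5, -0.2]
finger_gap: 0.651
gripper_force: 0.0
```

Call:
step_arm:
  targets: "0 0 0 0;0 0 0 0;0 0 0 0;0 0 0 0;0 0 0 0;0 0 0 0"
  gripper: 1.0
  squeeze: 35

```text
t: 20.5
tcp_pos: [0.5492, -0.0718, 0.0123]
tool_rot: [0.991, 0.133, 0.001, 0.001]
force: [-1.2, 1.5, 6.7]
finger_gap: 0.344
gripper_force: 36.6
```

Call:
step_arm:
  targets: "0 0 -5 0;0 0 -20 0;0 0 -50 0;0 0 -70 0;0 0 -70 0"

```text
t: 21.0
tcp_pos: [0.5497, -0.0722, 0.0831]
tool_rot: [0.991, 0.133, 0.002, 0.001]
force: [-0.5, -0.8, -3.7]
finger_gap: 0.345
gripper_force: 35.6
```

```bash
python3 - <<'E'
from h import *
C,im=wlook({"nest":0,"block_a":.102,"post_a":.106,"holder":0}); save("w11",im)
to([.507,.042,.0823],15.5)
for r in manip.masks_of("wrist","holder")[:2]: print(r["p"],r["pixels"].sum(),cv2.minAreaRect(np.argwhere(r["pixels"])[:,::-1].astype(np.float32)))
E
```

```text
block_a 0.86 [484. 248.] [ 0.592  -0.1778]
block_a 0.76 [253. 273.] [ 0.5473 -0.0704]
post_a 0.95 [385. 213.] [ 0.597  -0.1205]
post_a 0.57 [255.  93.] [ 0.6315 -0.0488]
post_a 0.51 [485. 250.] [ 0.5922 -0.1747]
shift [  -8.6 -119.8   -2.7] turn -0.2 yaw now 15.31 tilt [-0.003  0.001 -1.   ]
0.57 8919 ((110.07099914550781, 214.12339782714844), (106.94965362548828, 121.87761688232422), 88.69805145263672)
```

```bash
python3 - <<'E'
from h import *
C=cam("wrist"); manip.snapshot("wrist")
for r in manip.masks_of("wrist","holder")[:1]:
    m=r["pixels"].astype(np.uint8); pts=np.argwhere(m)[:,::-1].astype(np.float32)
    W=np.array([ray("",p,.003,C)[:2] for p in pts]); h=cv2.convexHull((W*1000).astype(np.float32)); print(cv2.minAreaRect(h))
im=cv2.imread("pics/w11.png"); 
# dark-bluish frame threshold
g=im.astype(int); m=((g.max(2)<110)).astype(np.uint8); m[:, 190:]=0; m[:130]=0; m[300:]=0
n,l,s,ce=cv2.connectedComponentsWithStats(m)
for i in np.argsort(-s[1:,4])[:3]+1:
    P=np.argwhere(l==i)[:,::-1]; W=np.array([ray("",p,.003,C)[:2] for p in P])*1000
    print(s[i],cv2.minAreaRect(cv2.convexHull(W.astype(np.float32))))
print(im[214,40:190:6].tolist())
E
```

```text
((505.470458984375, 42.79154968261719), (96.79829406738281, 92.77678680419922), 14.804797172546387)
[    0   130   190   170 26494] ((491.253173828125, 66.52557373046875), (156.48324584960938, 191.00596618652344), 15.289587020874023)
[ 91 243   5   9  19] ((469.9344177246094, 57.5837516784668), (7.925314426422119, 3.4604151248931885), 4.756498336791992)
[ 91 240   4   2   5] ((476.2189636230469, 58.31427001953125), (0.8619369864463806, 2.9757635593414307), 34.52412796020508)
[[99, 97, 92], [100, 99, 94], [98, 97, 91], [100, 101, 95], [53, 46, 45], [56, 50, 48], [52, 43, 45], [54, 48, 44], [52, 48, 49], [101, 100, 95], [100, 99, 93], [103, 102, 96], [99, 98, 94], [100, 100, 96], [105, 104, 96], [101, 101, 94], [99, 96, 93], [53, 48, 44], [57, 51, 47], [53, 46, 43], [50, 46, 44], [51, 42, 42], [101, 102, 97], [78, 75, 73], [77, 75, 73]]
```

Call:
step_arm:
  targets: "-2 -35 0 0;-4 -75 0 0;-7 -105 0 0;-9 -120 0 0;-9 -120 25 0;-9 -120 50 0;-9 -120 50 0;-9 -120 50 0"

```text
t: 22.2
tcp_pos: [0.5079, 0.0413, 0.0305]
tool_rot: [0.991, 0.133, -0.0, -0.0]
force: [0.6, 0.2, -4.2]
finger_gap: 0.347
gripper_force: 36.0
```

```bash
python3 - <<'E'
from h import *
to([.507,.0425,.0123],15.2)
wlook({"block_a":.05,"post_a":.056,"nest":0})
E
```

```text
shift [-0.6 -1.4 18.2] turn 0.1 yaw now 15.3 tilt [-0.001  0.    -1.   ]
block_a 0.76 [255. 272.] [0.5071 0.0421]
post_a 0.73 [266.  92.] [0.5916 0.0605]
```

Call:
step_arm:
  targets: "-0.5 -1.2 5 0;-0.5 -1.2 9 0;-0.5 -1.2 12 0;-0.5 -1.2 15 0;-0.5 -1.2 17 0;-0.5 -1.2 18 0;-0.5 -1.2 18 0"

```text
t: 23.1
tcp_pos: [0.5069, 0.0427, 0.0126]
tool_rot: [0.991, 0.133, -0.0, -0.0]
force: [-1.1, -0.1, -4.2]
finger_gap: 0.345
gripper_force: 36.3
```

Call:
step_arm:
  targets: "0 0 0.5 0;0 0 1 0;0 0 1 0"

```text
t: 23.4
tcp_pos: [0.5071, 0.0427, 0.0123]
tool_rot: [0.991, 0.133, 0.0, 0.0]
force: [-1.1, -0.5, 1.7]
finger_gap: 0.345
gripper_force: 36.9
```

Call:
step_arm:
  targets: "0 0 0 0;0 0 0 0;0 0 -3 0;0 0 -30 0;40 0 -75 0;80 0 -100 0;85 0 -100 0;85 0 -100 0"
  gripper: 0.45

```text
t: 24.2
tcp_pos: [0.5922, 0.0654, 0.1138]
tool_rot: [0.991, 0.134, 0.003, 0.001]
force: [-0.5, -0.3, -0.3]
finger_gap: 0.548
gripper_force: 0.0
```

```bash
python3 - <<'E'
from h import *
wlook({"block_a":.032,"post_a":.036,"hinge_a":0})
C=cam("wrist")
for r in manip.masks_of("wrist","post_a")[:3]: print(round(r["p"],2),r["pixels"].sum(),r["position"])
to([.590,.0655,.028],15.3)
E
```

```text
block_a 0.97 [256. 289.] [0.5079 0.0429]
block_a 0.66 [260. 206.] [0.5904 0.0626]
post_a 0.82 [492. 280.] [ 0.5777 -0.1633]
post_a 0.68 [259. 210.] [0.5881 0.0623]
hinge_a 0.74 [257. 274.] [0.5033 0.0407]
0.96 784 [495.8, 274.7]
0.86 702 [258.3, 218.9]
shift [ 3.8  0.6 82.5] turn -0.0 yaw now 15.29 tilt [-0.004  0.    -1.   ]
```

Call:
step_arm:
  targets: "0 0 30 0;0 0 60 0;0 0 78 0;0 0 83 0;0 0 83 0;0 0 83 0"
  gripper: 0.6
  squeeze: 20

```text
t: 25.05
tcp_pos: [0.5892, 0.065, 0.0293]
tool_rot: [0.991, 0.133, 0.0, 0.0]
force: [-0.2, 0.4, -0.2]
finger_gap: 0.404
gripper_force: 0.0
```

Call:
step_arm:
  targets: "0 -4 0 0;0 -8 0 0;0 -12 0 0;0 -15 0 0;0 -18 0 0;0 -20 0 0;0 -22 0 0;0 -24 0 0;0 -24 0 0"

```text
t: 25.95
tcp_pos: [0.5824, 0.0886, 0.0287]
tool_rot: [0.991, 0.133, -0.0, -0.0]
force: [0.2, 0.1, -0.3]
finger_gap: 0.403
gripper_force: 0.0
```

Call:
step_arm:
  targets: "0 -2 0 0;0 -4 0 0;0 -6 0 0;0 -7 0 0;0 -8 0 0;0 -8 0 0"

```text
t: 26.55
tcp_pos: [0.5805, 0.0962, 0.0288]
tool_rot: [0.991, 0.133, 0.0, -0.0]
force: [-1.3, -0.7, -0.3]
finger_gap: 0.403
gripper_force: 0.0
```

Call:
step_arm:
  targets: "0 -1 0 0;0 -2 0 0;0 -3 0 0;0 -3 0 0"

```text
t: 26.95
tcp_pos: [0.5797, 0.099, 0.0288]
tool_rot: [0.991, 0.133, 0.0, -0.0]
force: [-0.0, 0.5, -0.1]
finger_gap: 0.4
gripper_force: 0.1
```

Call:
step_arm:
  targets: "0 -1 0 0;0 -2 0 0;0 -3 0 0;0 -3 0 0"

```text
t: 27.35
tcp_pos: [0.579, 0.1014, 0.0288]
tool_rot: [0.991, 0.133, -0.0, 0.0]
force: [-0.5, -3.4, 1.0]
finger_gap: 0.403
gripper_force: 1.9
```

Call:
step_arm:
  targets: "0 -1 0 0;0 -2 0 0;0 -2 0 0;0 -2 0 0"

```text
t: 27.75
tcp_pos: [0.5785, 0.103, 0.0289]
tool_rot: [0.991, 0.133, -0.0, 0.001]
force: [-0.4, -5.0, 0.4]
finger_gap: 0.401
gripper_force: 2.7
```

```bash
python3 - <<'E'
from h import *
wlook({"post_a":.036,"block_a":.032})
print(manip.sense()["force"])
E
```

```text
post_a 0.86 [277. 264.] [0.5779 0.0916]
[-0.30364146 -5.72320938 -0.15685341]
```

Call:
step_arm:
  targets: "0 -1 0 0;0 -1.5 0 0;0 -1.5 0 0"

```text
t: 28.2
tcp_pos: [0.5781, 0.104, 0.0289]
tool_rot: [0.991, 0.134, -0.0, 0.001]
force: [-0.6, -7.3, 0.1]
finger_gap: 0.397
gripper_force: 3.4
```

Call:
step_arm:
  targets: "0 6 0 0;0 12 0 0;0 18 0 0;0 24 0 0;0 30 0 0;0 36 0 0;0 42 0 0;0 47 0 0;0 52 0 0;0 57 0 0;0 61 0 0;0 65 0 0"

```text
t: 29.4
tcp_pos: [0.595, 0.0422, 0.0287]
tool_rot: [0.991, 0.133, -0.0, -0.0]
force: [0.1, 0.6, 0.4]
finger_gap: 0.401
gripper_force: 0.2
```

Call:
step_arm:
  targets: "0 2 0 0;0 4 0 0;0 6 0 0;0 8 0 0;0 8 0 0"

```text
t: 29.9
tcp_pos: [0.5975, 0.0345, 0.0288]
tool_rot: [0.991, 0.133, 0.0, 0.0]
force: [-0.7, 1.4, 0.3]
finger_gap: 0.401
gripper_force: 0.0
```

Call:
step_arm:
  targets: "0 2 0 0;0 4 0 0;0 5 0 0;0 5 0 0"

```text
t: 30.3
tcp_pos: [0.5981, 0.0303, 0.0287]
tool_rot: [0.991, 0.133, -0.001, -0.0]
force: [-1.4, 1.5, -0.2]
finger_gap: 0.401
gripper_force: 1.3
```

Call:
step_arm:
  targets: "0 1 0 0;0 2 0 0;0 3 0 0;0 3 0 0"

```text
t: 30.7
tcp_pos: [0.5983, 0.0279, 0.0285]
tool_rot: [0.991, 0.133, -0.001, -0.001]
force: [-3.0, 5.7, 0.2]
finger_gap: 0.399
gripper_force: 2.8
```

Call:
step_arm:
  targets: "0 1 0 0;0 2 0 0;0 2 0 0;0 2 0 0"

```text
t: 31.1
tcp_pos: [0.5984, 0.027, 0.0285]
tool_rot: [0.991, 0.133, -0.001, -0.002]
force: [-2.8, 7.5, 0.9]
finger_gap: 0.406
gripper_force: 4.2
```

```bash
python3 - <<'E'
from h import *
wlook({"post_a":.036,"block_a":.032})
E
```

```text
post_a 0.73 [240. 265.] [0.592  0.0352]
```

Call:
step_arm:
  targets: "0 -6 0 0;0 -9 0 0;0 -12 -25 0;-20 -25 -60 0;-60 -37 -80 0;-85 -40 -80 0;-85 -40 -80 0"
  gripper: 0.25

```text
t: 31.95
tcp_pos: [0.5038, 0.0412, 0.1097]
tool_rot: [0.991, 0.133, -0.001, 0.0]
force: [0.0, -0.9, 0.3]
finger_gap: 0.751
gripper_force: 0.0
```

```bash
python3 - <<'E'
from h import *
to([.507,.0425,.0105],15.3)
wlook({"block_a":.032,"post_a":.036})
E
```

```text
shift [ 3.7 -0.4 99.1] turn 0.0 yaw now 15.33 tilt [-0.003 -0.    -1.   ]
block_a 0.82 [257. 200.] [0.5072 0.0424]
block_a 0.54 [294.  95.] [0.5936 0.0378]
post_a 0.59 [293.  95.] [0.5936 0.0387]
```

Call:
step_arm:
  targets: "4 0 40 0;4 0 75 0;4 0 94 0;4 0 99 0;4 0 99 0"

```text
t: 32.6
tcp_pos: [0.5121, 0.0421, 0.0088]
tool_rot: [0.991, 0.133, -0.0, -0.0]
force: [0.2, -0.9, 0.3]
finger_gap: 0.75
gripper_force: 0.0
```

Call:
step_arm:
  targets: "0 0 0 0;0 0 0 0;0 0 0 0;0 0 0 0;0 0 0 0;0 0 0 0"
  gripper: 1.0
  squeeze: 35

```text
t: 33.2
tcp_pos: [0.5118, 0.0425, 0.011]
tool_rot: [0.991, 0.133, 0.001, 0.0]
force: [-0.8, 1.7, 6.4]
finger_gap: 0.353
gripper_force: 34.4
```

Call:
step_arm:
  targets: "0 0 -5 0;0 0 -20 0;0 0 -50 0;0 0 -75 0;0 0 -75 0"

```text
t: 33.7
tcp_pos: [0.5132, 0.042, 0.0874]
tool_rot: [0.991, 0.133, 0.003, 0.001]
force: [0.8, -0.1, -4.2]
finger_gap: 0.353
gripper_force: 34.7
```

```bash
python3 - <<'E'
from h import *
to([.435,-.234,.088],0)
wlook({"block_a":.107,"post_a":.11})
E
```

```text
shift [-148.4  245.5   -0.8] turn 15.3 yaw now 15.32 tilt [ 0.006 -0.001 -1.   ]
block_a 0.77 [255. 281.] [0.5071 0.0417]
post_a 0.96 [307. 111.] [0.5939 0.0431]
```

```bash
python3 - <<'E'
from h import *
to([.397,-.123,.125],15.3)
E
```

```text
shift [-153.1  129.5  -40.7] turn 0.0 yaw now 15.31 tilt [-0.002  0.    -1.   ]
```

Call:
step_arm:
  targets: "-20 20 -25 0;-50 45 -35 0;-85 75 -38 0;-120 103 -38 0;-145 122 -38 0;-153 130 -38 0;-153 130 -38 0;-153 130 -38 0"

```text
t: 34.65
tcp_pos: [0.3982, -0.1231, 0.1222]
tool_rot: [0.991, 0.133, -0.0, -0.0]
force: [1.5, 0.3, -4.1]
finger_gap: 0.352
gripper_force: 35.4
```

```bash
python3 - <<'E'
from h import *
C,im=wlook({"dish_mid":.002,"tube1":0,"tweezers1":0}); save("w12",im)
for r in manip.masks_of("wrist","dish_mid")[:2]:
    P=np.argwhere(r["pixels"])[:,::-1]
    for z in(.002,.014):
        W=np.array([ray("",p,z,C)[:2] for p in P])*1000; print(round(r["p"],2),len(P),np.round(r["position"]),z,cv2.minEnclosingCircle(W.astype(np.float32)),P.min(0),P.max(0))
to([.434,-.233,.10],40)
E
```

```text
dish_mid 0.88 [238. 122.] [ 0.4551 -0.0892]
dish_mid 0.61 [376. 185.] [ 0.4327 -0.2338]
tube1 0.89 [338. 233.] [ 0.373 -0.217]
tweezers1 0.74 [200. 198.] [ 0.3735 -0.0707]
0.74 6861 [381. 186.] 0.002 ((429.5381164550781, -237.8062286376953), 47.65448760986328) [330 140] [428 231]
0.74 6861 [381. 186.] 0.014 ((431.7515869140625, -231.58929443359375), 45.48386764526367) [330 140] [428 231]
0.65 4033 [239. 124.] 0.002 ((453.8105773925781, -88.53692626953125), 32.269187927246094) [202  85] [272 158]
0.65 4033 [239. 124.] 0.014 ((454.91845703125, -89.11912536621094), 30.799266815185547) [202  85] [272 158]
shift [  4.9 115.8  22.7] turn -24.6 yaw now 15.42 tilt [ 0.  0. -1.]
```

Call:
step_arm:
  targets: "0 35 0 -8;2 75 0 -16;3 105 10 -24;3 115 20 -25;3 115 50 -25;3 115 70 -25;3 115 70 -25"

```text
t: 35.6
tcp_pos: [0.4293, -0.2311, 0.0503]
tool_rot: [0.939, 0.345, -0.002, -0.003]
force: [1.0, -0.5, -4.5]
finger_gap: 0.357
gripper_force: 35.3
```

```bash
python3 - <<'E'
from h import *
to([.432,-.233,.013],40)
E
```

```text
shift [ 0.9  3.4 37.3] turn 0.3 yaw now 40.31 tilt [-0.006  0.005 -1.   ]
```

Call:
step_arm:
  targets: "1 2 10 0;1 2 20 0;1 2 30 0;1 2 34 0;1 2 36 0;1 2 37 0;1 2 37 0"

```text
t: 36.3
tcp_pos: [0.4334, -0.2346, 0.0159]
tool_rot: [0.939, 0.345, 0.0, 0.0]
force: [-0.2, -0.1, -3.7]
finger_gap: 0.344
gripper_force: 35.3
```

Call:
step_arm:
  targets: "-1 -1 1 0;-1 -1 2 0;-1 -1 3 0;-1 -1 3 0"

```text
t: 36.7
tcp_pos: [0.4319, -0.2344, 0.013]
tool_rot: [0.939, 0.345, 0.0, 0.0]
force: [-0.4, -0.2, -1.9]
finger_gap: 0.356
gripper_force: 35.5
```

Nearly seated; a last 0.8 mm, then release.

Call:
step_arm:
  targets: "0 0 0.5 0;0 0 0.8 0;0 0 0.8 0"

```text
t: 37.0
tcp_pos: [0.4319, -0.2344, 0.0129]
tool_rot: [0.939, 0.345, 0.0, 0.0]
force: [-1.6, 0.6, 6.9]
finger_gap: 0.353
gripper_force: 36.4
```

Call:
step_arm:
  targets: "0 0 0 0;0 0 0 0;0 0 -2 0;0 0 -25 0;0 0 -60 0;0 0 -100 0;0 0 -140 0;0 0 -140 0"
  gripper: 0.5

```text
t: 37.8
tcp_pos: [0.4347, -0.2366, 0.1567]
tool_rot: [0.939, 0.345, 0.003, 0.005]
force: [-0.1, -0.4, 0.2]
finger_gap: 0.498
gripper_force: 0.0
```

```bash
python3 - <<'E'
from h import *
print({k:np.round(manip.sense()[k],3) for k in("t","tcp_pos","force")})
Z={"block_a":.034,"post_a":.038,"hinge_a":.002,"cone":0,"tube1":0,"tweezers1":0}
wlook(Z)
for c in("side","scene"):
    manip.snapshot(c)
    for k,z in Z.items():
        for r in manip.mark_of(c,k)[:3]:
            if r["p"]>.3: print(c,k,round(r["p"],2),np.round(ray(c,r["position"],z)[:2],3))
E
```

```text
{'t': np.float64(37.8), 'tcp_pos': array([ 0.435, -0.237,  0.157]), 'force': array([-0.075, -0.418,  0.186])}
block_a 0.68 [250. 193.] [ 0.4282 -0.2354]
block_a 0.57 [366.  80.] [ 0.5739 -0.2459]
post_a 0.82 [271. 103.] [ 0.5048 -0.1948]
post_a 0.39 [256. 183.] [ 0.4403 -0.2326]
hinge_a 0.96 [255. 186.] [ 0.4288 -0.2409]
hinge_a 0.62 [351.  82.] [ 0.5726 -0.244 ]
tube1 0.68 [209. 208.] [ 0.3749 -0.2185]
tweezers1 0.58 [ 92. 126.] [ 0.3693 -0.0706]
side block_a 0.89 [ 0.57  -0.245]
side block_a 0.56 [ 0.427 -0.242]
side post_a 0.56 [ 0.508 -0.197]
side post_a 0.43 [ 0.582 -0.157]
side hinge_a 0.88 [ 0.419 -0.233]
side hinge_a 0.76 [ 0.576 -0.267]
side cone 0.59 [ 0.683 -0.077]
side cone 0.38 [ 0.586 -0.276]
side tube1 0.56 [ 0.369 -0.218]
side tweezers1 0.65 [ 0.376 -0.067]
scene block_a 0.93 [ 0.583 -0.246]
scene block_a 0.84 [ 0.438 -0.236]
scene post_a 0.69 [ 0.579 -0.157]
scene post_a 0.47 [ 0.503 -0.195]
scene post_a 0.36 [ 0.403 -0.258]
scene hinge_a 0.87 [ 0.428 -0.241]
scene hinge_a 0.71 [ 0.582 -0.249]
scene hinge_a 0.46 [ 0.461 -0.22 ]
scene cone 0.5 [ 0.687 -0.082]
scene tube1 0.49 [0.505 0.043]
```

```bash
python3 -c "
from station import manip
print(manip.sign_off())"
```

```text
the job is handed in; nothing more can be done
None
```

I handed the job in at about 38 s on the robot's clock. The first hinge had hardly any play and stands in the rectangular tray. The second swung loosely and stands in the larger round dish. Both are upright and let go, and the small bystanders I could re-check (tube, tweezers, cone) had not moved; the hand-in call returned no verdict.

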